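Hang the scrap pan and hold the griddle's scrap gate open

ROBOT

A 6-joint arm with a two-finger parallel gripper is mounted at the origin on the work surface. World frame = base frame: x ahead of the robot, y to its left, z up, the work surface at z = 0. Lengths are in m, angles in degrees, forces in N, time in s.
With the tool pointing down it reaches from about 0.275 to 0.975 m from the base axis. Payload 8.4 kg.
Tool frame: the origin (TCP) lies at the very end of the fingers, on their centre line; the grasp point (between the pads) lies 19 mm behind it; z points along the fingers, y is the line along which they close (so a half turn about z gives the same grasp; the last joint's range is limited). The gripper opens to 92 mm and grips with 3 to 60 N. Pads are 20 mm wide; open, the fingers measure 128 mm over their backs; the gripper's body (75 mm by 189 mm) begins 69 mm behind the grasp point.
Start: joints at [-69.637, 20.225, 93.587, -0, 66.188, -0.138], TCP at [0.219, -0.585, 0.215] pointing down, gripper open.
Joint ranges: [-150.9, 150.9], [-52.94, 120.26], [3.33, 152.33], [-74.26, 254.26], [0, 154.13], [-172.89, 172.89]. Speed limits (degrees/s): [127.2, 127.2, 159.86, 180, 180, 180].

INTERFACE

Orientations are given as a 3x3 rotation matrix whose columns are the frame's x, y, z axes.
In Python, from rig import manip, optics, get_time_s, get_joint_pos, get_qd, get_joint_torque, get_tcp_pos, get_tool_rot, get_contact_force, get_moment, get_gripper_width, get_grip_force gives the robot as it stands. Calls block until the motion is done:
- manip.goto(position, orientation): joint-space move of the TCP to a pose.
- manip.move_straight(position, rate=0.15, attitude=None): straight line of the TCP; attitude=None keeps the orientation; rate is the mean speed in m/s.
- manip.move_joints(angles): joint-space move.
- manip.gripper_open() and manip.gripper_close(f_grip=None): open the fingers fully, or close them until they stop; f_grip is the grip in N (None keeps the last).
- manip.wait(seconds).
- manip.ik(position, orientation): joint angles nearest the present ones, or None.
- optics.capture(name): name is "scene" or "top" or "wrist"; returns a dict with "img" (420x560x3 uint8, red, green, blue), "range_z" (420x560 float32, m along the optical axis (not along the pixel's ray), 0 where there is no reading), "camera_matrix" (3x3 intrinsics, pixels), "camera_from_world" (4x4, takes a point from world to camera coordinates); the wrist camera has in their place "T_tool_cam" (4x4, takes a point from camera to tool coordinates, whose origin is the TCP and whose axes are the flange's). Camera axes: x right, y down, z forward; pixel columns grow to the right and rows downward; lengths in m; the calibration is good to about 2 mm. The wrist camera is an equidistant fisheye: a pixel r from the principal point sees the ray r / f radians off the axis. A picture is of the moment at which its call begins: read the wrist's pose just before it.
A pose or a line that the arm cannot do raises manip.IKError and nothing moves.
- manip.hand_in(): hands the job in; it is judged then, once.
Readings, each from a call of its own:
- get_time_s(): time.
- get_joint_pos(): joint angles.
- get_qd(): joint speeds.
- get_joint_torque(): joint torques, N m.
- get_tcp_pos(): TCP position.
- get_tool_rot(): TCP orientation.
- get_contact_force(): force on the tool from outside, world axes, zero at the start.
- get_moment(): the same for the moment, N m.
- get_gripper_width(): opening from 0.0 (shut) to 1.0 (fully open).
- get_grip_force(): force on a finger pad.
Only numpy, scipy, OpenCV 4.12 (cv2) and the standard library are available. Lean on these libraries where they do the work, as an engineer would, in place of code of your own. Each camera call takes 0.05 s, during which the arm holds its last target. There are 200 camera calls.

TASK

Get the griddle ready for the cook to scrape down: hang the scrap pan by its two hooks on the griddle's front rail, centred under the scrap opening, and let go of it. Then take the black knob of the spring-closed scrap gate, pull it sideways until the knob stands at the red line, and finish while still holding it there. Leave the red bowl, the glass jar, the steel dome and the bamboo spatula where they are.

Things in the scene. Friction and masses are not known exactly. Their poses are not given: they have to be found in the camera images.
- griddle: Steel counter griddle, fixed, 424 x 540 x 235 mm; origin under its middle; x to its back (away from the robot), y left, z up. Front trough wall: outer face x=-160 mm, rim z=191 mm, with a 72 mm scrap opening at y=-100 mm shut by the aluminium gate sliding on its outside. Below the rail the control panel (front x=-204, top z=108 mm) has two black gas knobs at y=90 and 200 mm, 24 mm proud.
- rail_spot (a point): Point on the hanging rail's axis below the middle of the scrap opening, at griddle (-196, -100, 136) mm; axes as the griddle's. Rail: round steel bar, 12 mm thick, along y, 36 mm in front of the trough wall. A chute lip 72 mm wide reaches from the opening over the rail, 2 to 7 mm above it and 43 mm out from the wall: the pan's two hooks go down on either side of it.
- pan_grip (a point): Centre of the pan's black grip, a 16 x 16 mm bar 90 mm long on a fixed carrying bow over the pan's middle, 130 mm above its underside, 65 mm above its rim. Pan: open aluminium box 76 (x) x 160 (y) x 65 mm high, about 0.4 kg. Axes: x to the hooks (pan's rear), y along the grip, z up. It starts upright on the counter, hooks towards the griddle within about 0.55 rad.
- pan_hook (a point): Seat of the hooks: lies at rail_spot, axes alike, when hung. From the grip: x +45, z -71 mm. Two 20 mm wide hooks at y = -70, +70 mm leave the rear wall (outer face x=-7 mm), run flat 6 mm above this point to x=+5, then slope to x=+21, z=-16 mm. Lowered with this point 7 mm in front (-x) of the rail's axis they clear it by 7 mm each way; the slope draws the pan in, its rear wall on the panel.
- knob_mid (a point): Centre of the gate's upright black knob, 24 mm across and 45 mm high, 225 mm above the counter, clear all round and above (the trough rim lies 34 mm below its centre, 5.5 mm behind it). It moves with the gate; axes as the griddle's.
- gate (a joint): Travel of the scrap gate in m: 0 closed (as it starts), growing as the knob is pulled along the griddle's +y; 0.085 with the knob at the red line; stop at 0.115. A spring pulls it shut: about 3 N when closed, 8 N at the red line; let go, it shuts.
- red_line (a point): Where the centre of the knob stands when it is at the red line, a 6 mm wide red stripe across the trough rim, 85 mm along the griddle's +y from the closed position of the knob; axes as the griddle's.
- bowl: Red plastic bowl, 150 mm across, 60 mm high, origin under its middle. Stands on the counter; leave it.
- jar: Closed glass jar with hinged lid and wire clasp, 100 mm across, 128 mm high, origin under its middle. Leave it.
- dome: Steel dome cover with knob, 244 mm across, 138 mm high, origin under its middle, on the counter. Leave it.
- spatula: Bamboo spatula, 300 mm long, 62 mm wide, 7 mm thick, lying across the hot plate, origin at its underside near its middle. Leave it.
Not all that is in view belongs to the job. Leave any green look-alike of the part that bears pan_grip alone.

How it is judged:
By the outcome, as a careful person would: the job done as asked, in the order asked, and still so for the second after the job is handed in, while the arm keeps its last pose, push and grip.
It also fails if it takes over 56 s, if anything falls off the work surface, if the arm or the gripper's body presses on something with over 40 N, if the wrist force passes 120 N, or if a joint passes its speed limit or range.

## Working session

There is one attempt and no reset: what is moved stays moved. The work goes in short steps, each a Python script; the robot and the scene stay as the last script left them, time stands still between calls to the robot, and variables do not carry over. Pictures are saved under pics/ and viewed, at most 13 in all, crops included, and the job is handed in when it is done.

```bash
ls; mkdir -p pics; cat > h.py <<'E'
import numpy as np, cv2
from rig import *
def cloud(c):
    K=c["camera_matrix"];z=c["range_z"];v,u=np.indices(z.shape)
    p=np.stack([(u-K[0,2])*z/K[0,0],(v-K[1,2])*z/K[1,1],z],-1)
    T=np.linalg.inv(c["camera_from_world"])
    w=p@T[:3,:3].T+T[:3,3]; w[z==0]=np.nan
    return w
def save(n,img,s=1):
    cv2.imwrite(f"pics/{n}.png",cv2.resize(img[...,::-1],None,fx=s,fy=s,interpolation=cv2.INTER_CUBIC))
E
python3 - <<'E'
from h import *
a=optics.capture("scene");b=optics.capture("top")
np.savez("c0.npz",s=a["img"],sw=cloud(a),t=b["img"],tw=cloud(b))
save("scene0",a["img"],1.4);save("top0",b["img"],1.4)
for c in(a,b):print(c["camera_matrix"].round(1).tolist(),np.linalg.inv(c["camera_from_world"]).round(3).tolist())
print(get_time_s())
E
```

```text
pics
[[454.6, 0.0, 272.0], [0.0, 454.6, 217.9], [0.0, 0.0, 1.0]] [[-0.859, 0.339, -0.383, 1.076], [0.511, 0.561, -0.651, 0.937], [-0.006, -0.755, -0.655, 1.065], [0.0, 0.0, 0.0, 1.0]]
[[505.6, 0.0, 279.7], [0.0, 505.6, 211.1], [0.0, 0.0, 1.0]] [[-0.002, -0.994, 0.107, 0.352], [-1.0, 0.004, 0.012, -0.01], [-0.012, -0.107, -0.994, 1.69], [0.0, 0.0, 0.0, 1.0]]
0.1
```

View pics/scene0.png

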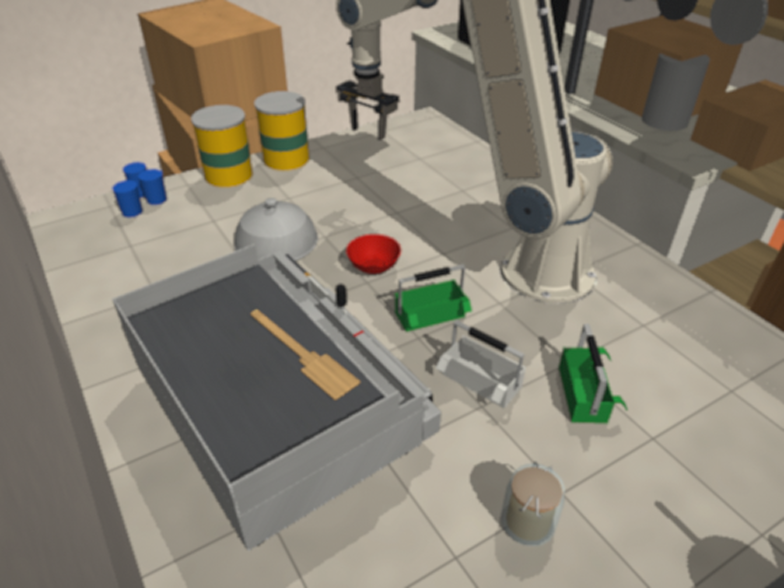

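View pics/top0.png

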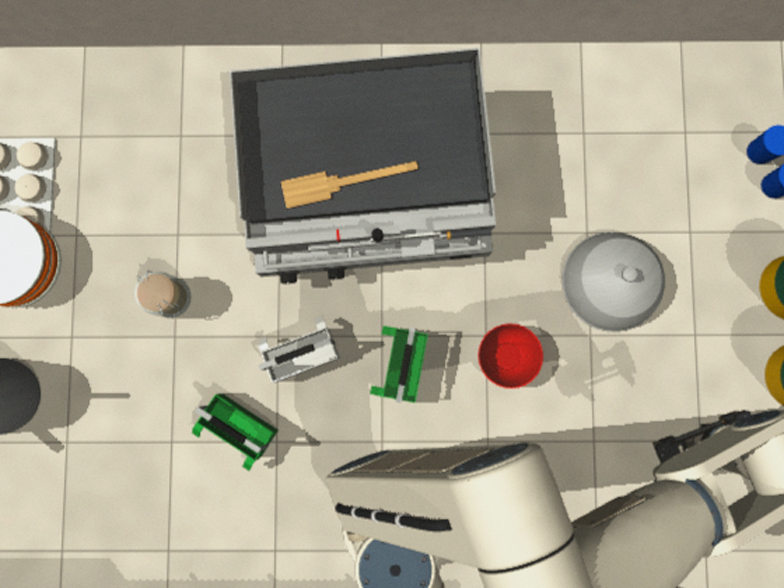

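Scene: the grey pan is at top px (298,355) (display scale), with green look-alikes at (405,363) and (235,425). The gate knob is at (377,235), the red line at (338,236), the bowl at (511,355), the jar at (160,293) and the dome at (614,280). The candidates for the pan are those three pans; I choose the bare aluminium one at (298,355), scene (480,360). Next I measure it and check it in one crop.

```bash
python3 - <<'E'
from h import *
d=np.load("c0.npz")
for n,wn in(("t","tw"),("s","sw")):
    im=d[n].astype(int);w=d[wn];mx=im.max(-1)
    print(n)
    # pan grip: dark at z~.13-.145
    if n=="t": reg=(slice(225,285),slice(180,250)); kr=(slice(155,180),slice(255,285)); rr=(slice(155,180),slice(230,255))
    else: reg=(slice(225,290),slice(300,380)); kr=(slice(198,225),slice(235,250)); rr=(slice(230,245),slice(245,265))
    def st(name,m,r,lo,hi):
        p=w[r][m[r]]; p=p[(p[:,2]>lo)&(p[:,2]<hi)]
        if len(p)<3: print(name,len(p));return
        c,sz,_=cv2.minAreaRect(p[:,:2].astype(np.float32)); box=cv2.boxPoints(cv2.minAreaRect(p[:,:2].astype(np.float32)))
        e=max([box[1]-box[0],box[2]-box[1]],key=np.linalg.norm); e=e*np.sign(e[1])
        print(name,len(p),"rect c",np.round(c,4),"size",np.round(sz,4),"yaw",np.degrees(np.arctan2(-e[0],e[1])).round(2),"med",np.median(p,0).round(4),"z",np.percentile(p[:,2],[5,50,95]).round(4))
    st("grip",mx<60,reg,.11,.16)
    st("knob",mx<60,kr,.18,.27)
    red=(im[...,0]>120)&(im[...,1]<110)&(im[...,2]<110)
    st("red",red,rr,.15,.25)
    al=np.ones_like(red); full=(slice(0,420),slice(0,560))
    box=(w[...,0]>.45)&(w[...,0]<1.2)&(abs(w[...,1])<.45)
    st("griddle top",box&al,full,.228,.242)
    st("griddle>0.18",box&al,full,.18,.242)
save("crop1",np.hstack([cv2.resize(d["t"][215:295,170:310],(420,240),interpolation=2),cv2.resize(d["s"][205:305,280:420],(336,240),interpolation=2)]))
save("crop2",d["t"][150:205,165:365],4)
E
```

```text
t
grip 113 rect c [0.3927 0.2222] size [0.013  0.0847] yaw 20.24 med [0.3935 0.2225 0.138 ] z [0.1328 0.138  0.1439]
knob 59 rect c [0.6369 0.037 ] size [0.0247 0.0197] yaw -89.9 med [0.6353 0.0379 0.2467] z [0.2174 0.2467 0.2513]
red 15 rect c [0.6457 0.1245] size [0.0228 0.006 ] yaw -86.78 med [0.6467 0.1242 0.1922] z [0.187  0.1922 0.1961]
griddle top 743 rect c [0.8231 0.0705] size [0.3983 0.5413] yaw 5.07 med [0.9981 0.0806 0.2338] z [0.2286 0.2338 0.2391]
griddle>0.18 19259 rect c [0.8233 0.0705] size [0.4014 0.5418] yaw 4.87 med [0.8545 0.0768 0.186 ] z [0.181  0.186  0.2226]
s
grip 121 rect c [0.3983 0.221 ] size [0.0119 0.0821] yaw 19.9 med [0.3987 0.2223 0.137 ] z [0.1291 0.137  0.1415]
knob 85 rect c [0.6435 0.0398] size [0.016 0.018] yaw 5.28 med [0.6449 0.0426 0.2327] z [0.2099 0.2327 0.2502]
red 11 rect c [0.6429 0.1054] size [0.0419 0.0149] yaw -23.09 med [0.6464 0.1195 0.1926] z [0.1562 0.1926 0.1957]
griddle top 1205 rect c [0.8271 0.0656] size [0.3916 0.5466] yaw 4.99 med [0.9312 0.2116 0.2346] z [0.2289 0.2346 0.2382]
griddle>0.18 20858 rect c [0.8238 0.0654] size [0.3985 0.5476] yaw 5.05 med [0.8653 0.107  0.1871] z [0.1835 0.1871 0.2302]
```

View pics/crop1.png

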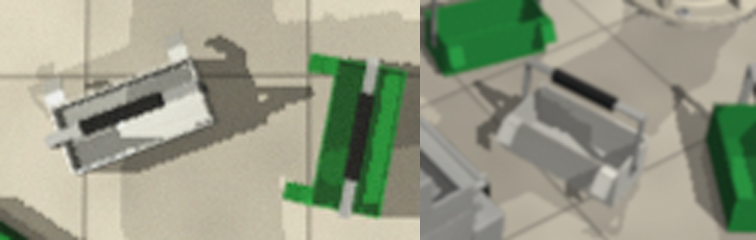

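View pics/crop2.png

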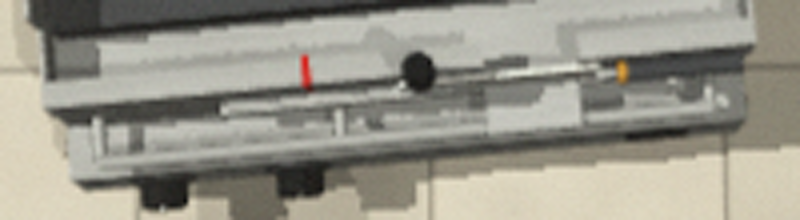

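The crop confirms it: bare aluminium pan, black grip along yaw ≈20°, two hook tabs on its griddle side. The griddle crop shows the knob at (418,72), the red line at (307,72), and the lip at (532,105) with the rail in front. I'll look at the rail and gate from close by with the wrist camera.

```bash
cat >> h.py <<'E'
def R(yaw,half=False):
    a=np.radians(yaw);px=np.array([np.cos(a),np.sin(a),0]);py=np.array([-px[1],px[0],0])
    s=-1 if half else 1
    return np.column_stack([s*py,s*px,[0,0,-1]])   # closes along x of a frame at yaw
def wrist():
    p=np.array(get_tcp_pos());Rt=np.array(get_tool_rot());c=optics.capture("wrist")
    K=c["camera_matrix"];z=c["range_z"];v,u=np.indices(z.shape)
    x=(u-K[0,2])/K[0,0];y=(v-K[1,2])/K[1,1];r=np.hypot(x,y);k=np.tan(np.minimum(r,1.5))/np.maximum(r,1e-9)
    P=np.stack([x*k*z,y*k*z,z],-1);T=np.array(c["T_tool_cam"])
    w=(P@T[:3,:3].T+T[:3,3])@Rt.T+p; w[(z==0)|(r>1.35)]=np.nan
    return c,w
E
python3 - <<'E'
from h import *
print(np.round(get_tool_rot(),2).tolist())
for h in(0,1):
    for n,p,y in(("look",[.56,.01,.42],5),("pan",[.395,.222,.2],20),("hang",[.58,-.06,.25],5),("knob",[.64,.037,.21],95),("knob2",[.63,.12,.21],95)):
        q=manip.ik(p,R(y,h)); print(n,h,None if q is None else np.round(q,0))
E
```

```text
[[0.94, 0.35, -0.0], [0.35, -0.94, 0.0], [-0.0, -0.0, -1.0]]
look 0 [ 1.  7. 85. -0. 88. -4.]
pan 0 [ 29.   6. 115.  -0.  60.   9.]
hang 0 [ -6.  15.  97.  -0.  69. -11.]
knob 0 [  3.  22.  92.  -0.  66. -92.]
knob2 0 [ 11.  22.  92.  -0.  66. -84.]
look 1 None
pan 1 [  29.    6.  115.   -0.   60. -171.]
hang 1 [ -6.  15.  97.  -0.  69. 169.]
knob 1 [ 3. 22. 92. -0. 66. 88.]
knob2 1 [11. 22. 92. -0. 66. 96.]
```

```bash
python3 - <<'E'
from h import *
manip.goto([.54,.0,.40],R(5))
c,w=wrist(); save("w1",c["img"],1.4); np.savez("w1.npz",i=c["img"],w=w)
print(get_time_s(),np.round(c["T_tool_cam"],3).tolist(),c["camera_matrix"][0])
E
```

```text
2.6083 [[-0.001, -0.966, -0.258, 0.073], [1.0, -0.001, -0.001, -0.0], [0.001, -0.258, 0.966, -0.169], [0.0, 0.0, 0.0, 1.0]] [325.1922621    0.         281.42188347]
```

View pics/w1.png

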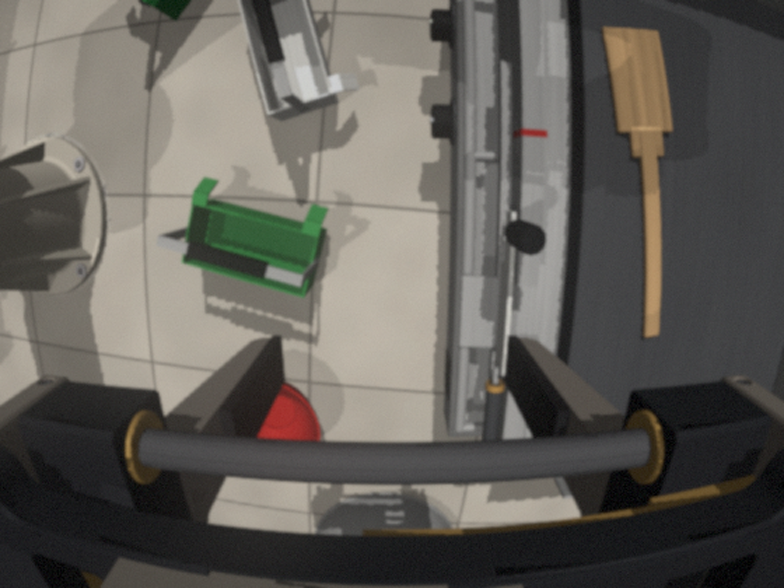

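Wrist view: lip at (478,310), knob top at (527,236), red line at (532,133), rail along column ~460–480; everything is clear. Now I extract numbers from it.

```bash
python3 - <<'E'
from h import *
d=np.load("w1.npz");w=d["w"];im=d["i"].astype(int);a=np.radians(5)
G=np.array([[np.cos(a),np.sin(a),0],[-np.sin(a),np.cos(a),0],[0,0,1]])
g=w@G.T  # griddle-aligned, origin at base
print("knob top/red")
mx=im.max(-1)
s=np.s_[150:185,355:395]; p=g[s][(mx[s]<60)&(g[s][...,2]>.235)]; c,r=cv2.minEnclosingCircle(p[:,:2].astype(np.float32)); print(c,r,np.median(p,0),len(p))
red=(im[...,0]>110)&(im[...,1]<80); s=np.s_[85:105,365:400]; p=g[s][red[s]]; print("red",np.nanmedian(p,0),np.nanmin(p,0),np.nanmax(p,0))
# profiles along row at several rows (constant-ish y)
for v in(70,135,222,235):
    print("row",v); print([tuple((q*1000).round().astype(int)) for q in g[v,308:412:3] if np.isfinite(q).all()])
# lip extents: along columns
for u in(337,342,347):
    print("col",u); print([(v,)+tuple((g[v,u]*1000).round().astype(int)) for v in range(180,262,3) if np.isfinite(g[v,u]).all()])
# yaw from trough rim edge (black hotplate edge) & rail: line fit of points in z windows
q=g.reshape(-1,3);q=q[np.isfinite(q).all(1)]
m=(q[:,2]>.13)&(q[:,2]<.147)&(q[:,0]>.55)&(q[:,0]<.63)&(q[:,1]>-.2)&(q[:,1]<.25)
vx=cv2.fitLine(q[m].astype(np.float32),cv2.DIST_HUBER,0,.01,.01).ravel();print("rail fit",m.sum(),vx)
E
```

```text
knob top/red
(0.6368594765663147, -0.01871543563902378) 0.0110975606366992 [ 0.63597332 -0.01802512  0.24671788] 365
red [0.65459212 0.06567854 0.1909364 ] [0.6443433  0.06295074 0.18825827] [0.66505912 0.06819365 0.19332786]
row 70
[(np.int64(583), np.int64(124), np.int64(0)), (np.int64(588), np.int64(124), np.int64(-1)), (np.int64(599), np.int64(125), np.int64(-1)), (np.int64(604), np.int64(125), np.int64(-1)), (np.int64(598), np.int64(110), np.int64(86)), (np.int64(601), np.int64(108), np.int64(97)), (np.int64(604), np.int64(106), np.int64(107)), (np.int64(604), np.int64(101), np.int64(138)), (np.int64(607), np.int64(101), np.int64(141)), (np.int64(611), np.int64(101), np.int64(141)), (np.int64(621), np.int64(107), np.int64(107)), (np.int64(626), np.int64(107), np.int64(108)), (np.int64(630), np.int64(108), np.int64(107)), (np.int64(634), np.int64(108), np.int64(107)), (np.int64(639), np.int64(108), np.int64(106)), (np.int64(633), np.int64(100), np.int64(153)), (np.int64(635), np.int64(99), np.int64(159)), (np.int64(640), np.int64(100), np.int64(155)), (np.int64(645), np.int64(101
[... 9528 characters left out ...]
t64(150)), (231, np.int64(627), np.int64(-116), np.int64(151)), (234, np.int64(627), np.int64(-120), np.int64(150)), (237, np.int64(628), np.int64(-125), np.int64(150)), (240, np.int64(628), np.int64(-129), np.int64(150)), (243, np.int64(628), np.int64(-133), np.int64(151)), (246, np.int64(628), np.int64(-138), np.int64(152)), (249, np.int64(638), np.int64(-160), np.int64(108)), (252, np.int64(639), np.int64(-165), np.int64(107)), (255, np.int64(639), np.int64(-170), np.int64(108)), (258, np.int64(639), np.int64(-175), np.int64(107)), (261, np.int64(640), np.int64(-180), np.int64(107))]
rail fit 2250 [-8.0654974e-04  9.9999970e-01  1.9532927e-04  6.0770524e-01
  1.7127052e-03  1.4046803e-01]
```

Everything agrees with the given sizes (wall–rail 36 mm, lip 71 mm, knob–line 84.4 mm, yaw 5°). Now look at the pan from near.

```bash
python3 - <<'E'
from h import *
manip.goto([.3955,.222,.27],R(20))
c,w=wrist(); save("w2",c["img"],1.4)
im=c["img"].astype(int)
near=np.hypot(w[...,0]-.3955,w[...,1]-.222)<.07
p=w[near&(im.max(-1)<60)&(w[...,2]>.125)&(w[...,2]<.15)]
r=cv2.minAreaRect(p[:,:2].astype(np.float32));b=cv2.boxPoints(r);e=max([b[1]-b[0],b[2]-b[1]],key=np.linalg.norm);e=e*np.sign(e[1])
l=cv2.fitLine(p[p[:,2]>.134][:,:2].astype(np.float32),cv2.DIST_HUBER,0,.01,.01).ravel();l[:2]*=np.sign(l[1])
print(len(p),r,np.degrees(np.arctan2(-e[0],e[1])),np.degrees(np.arctan2(-l[0],l[1])),l,np.median(p,0),get_time_s())
# hooks: bright points outside rear of pan
a=np.radians(20);d=w[...,:2]-r[0];lx=d@[np.cos(a),np.sin(a)];ly=d@[-np.sin(a),np.cos(a)]
for s in(-1,1):
    m=(lx>.042)&(lx<.075)&(abs(ly-s*.07)<.03)&(w[...,2]>.03)
    print("hook",s,m.sum(),np.median(lx[m]),np.median(ly[m]),np.median(w[m][:,2]))
E
```

```text
1188 ((0.3926811218261719, 0.22215496003627777), (0.013466289266943932, 0.08640152961015701), 20.068187713623047) 20.068178 20.38384 [-0.34830773  0.93738025  0.39196995  0.22360118] [0.39173102 0.22452825 0.13708737] 3.7917
hook -1 286 0.05326014235512179 -0.06991862639158068 0.06496934943741811
hook 1 322 0.05299197356881633 0.07031163733630791 0.06422656077000319
```

View pics/w2.png

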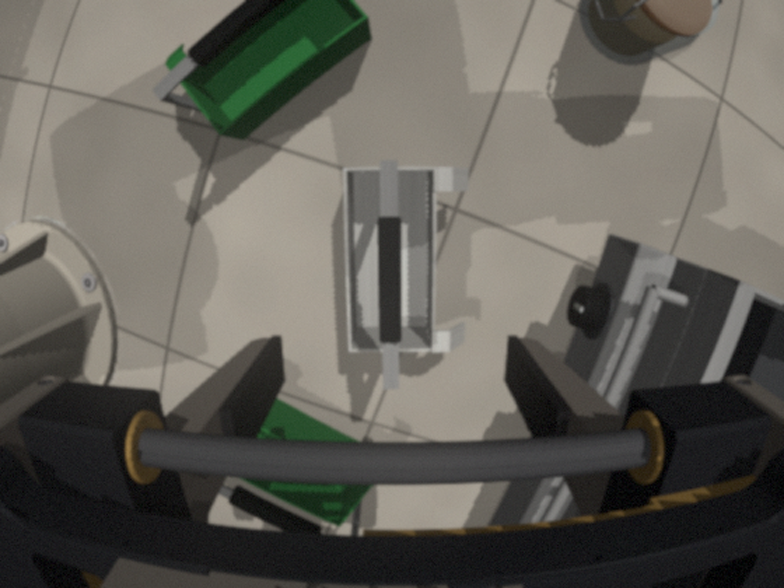

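The pan is upright, with the grip at (388,280), hook tabs at (450,180) and (450,340), and nothing near the fingers. Grasp, lift and check.

```bash
cat >> h.py <<'E'
_a=np.radians(5.05)
def W(x,y,z): # griddle-aligned (yaw 5 about base) -> world ; measured frame used 5.0
    a=np.radians(5.0);return [x*np.cos(a)-y*np.sin(a),x*np.sin(a)+y*np.cos(a),z]
def hooks(c,w,gx,gy,yaw):
    a=np.radians(yaw);d=w[...,:2]-[gx,gy];lx=d@[np.cos(a),np.sin(a)];ly=d@[-np.sin(a),np.cos(a)]
    return lx,ly
E
python3 - <<'E'
from h import *
p=[.3927,.2222]
manip.goto([*p,.16],R(20.1))
manip.move_straight([*p,.112],rate=.1)
manip.gripper_close(50)
print("w",get_gripper_width()*92,get_grip_force(),np.round(get_contact_force(),1),get_tcp_pos())
manip.move_straight([*p,.30],rate=.15)
print("lift",get_gripper_width()*92,get_grip_force(),np.round(get_contact_force(),1),np.round(get_moment(),2))
manip.goto(W(.50,-.1045,.32),R(5.05))
c,w=wrist();t=np.array(get_tcp_pos());lx,ly=hooks(c,w,t[0],t[1],5.05)
z=w[...,2]-t[2]-.019
for s in(-1,1):
    m=(lx>.04)&(lx<.075)&(abs(ly-s*.07)<.03)&(abs(z+.075)<.025)
    q=np.c_[lx[m],ly[m],z[m]]
    print("hook",s,len(q),np.median(q,0).round(4) if len(q) else "",q.min(0).round(3),q.max(0).round(3))
print(get_time_s(),t)
np.savez("w3.npz",i=c["img"],w=w)
E
```

```text
w 15.21359448375722 49.9960595369339 [ 0.3 -0.4 -0.8] [0.39271056 0.22219969 0.11193279]
lift 15.797405822122094 49.99585211277008 [-0.5  0.3 -3.9] [ 0.01 -0.11  0.02]Traceback (most recent call last):
  File "<stdin>", line 15, in <module>
    return umr_minimum(a, axis, None, out, keepdims, initial, where)
ValueError: zero-size array to reduction operation minimum which has no identity
```

```bash
python3 - <<'E'
from h import *
c,w=wrist();t=np.array(get_tcp_pos());save("w3",c["img"],1.2);lx,ly=hooks(c,w,t[0],t[1],5.05);z=w[...,2]-t[2]-.018
print(t,get_time_s())
for s in(-1,1):
    m=(lx>.02)&(lx<.09)&(abs(ly-s*.07)<.04)&(z>-.12)
    q=np.c_[lx[m],ly[m],z[m]];print(s,len(q)); 
    if len(q):print(np.percentile(q,[2,25,50,75,98],axis=0).round(4))
E
```

```text
[ 0.50704317 -0.05925546  0.31985092] 8.7417
-1 16
[[ 0.0346 -0.0344 -0.1181]
 [ 0.0347 -0.033  -0.1165]
 [ 0.0351 -0.0313 -0.1093]
 [ 0.0354 -0.0309 -0.102 ]
 [ 0.066  -0.0301  0.0307]]
1 5623
[[ 0.0206  0.0303 -0.1068]
 [ 0.0276  0.0316 -0.064 ]
 [ 0.0347  0.0321  0.0797]
 [ 0.0439  0.0601  0.0883]
 [ 0.0833  0.078   0.0936]]
```

View pics/w3.png

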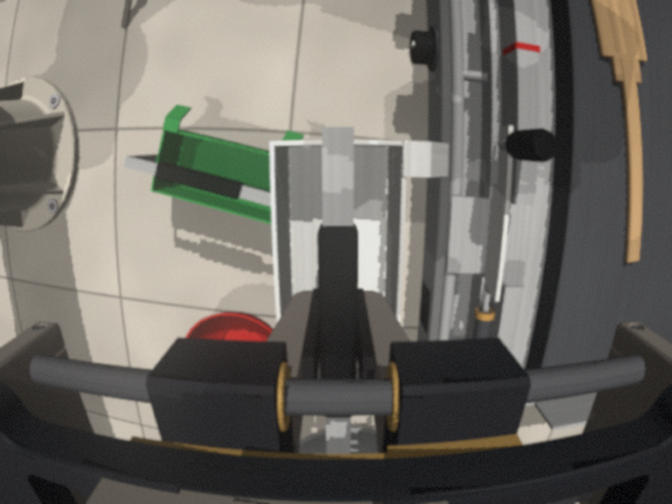

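The pan hangs in the grip with its far hook visible at (425,158); the other is hidden by the hand. I measure that hook and the pan's rear rim at (397,210).

```bash
python3 - <<'E'
from h import *
c,w=wrist();t=np.array(get_tcp_pos());lx,ly=hooks(c,w,t[0],t[1],5.05);z=w[...,2]-t[2]-.018
for v in(122,130,138,145): print([(int(1e3*lx[v,u]),int(1e3*ly[v,u]),int(1e3*z[v,u])) for u in range(326,378,4) if z[v,u]==z[v,u]])
# rims: points at z about -65 (front/rear wall tops)
for n,lo,hi in(("rear",.03,.045),("front",-.045,-.03)):
    m=(lx>lo)&(lx<hi)&(ly>.02)&(ly<.078)&(z>-.075)&(z<-.055)
    q=np.c_[lx[m],ly[m],z[m]]; print(n,len(q),np.median(q,0).round(4), np.polyfit(q[:,1],q[:,0],1).round(4))
E
```

```text
[(34, 76, -106), (34, 76, -87), (34, 76, -68), (36, 76, -64), (39, 76, -62), (41, 76, -63), (44, 76, -63), (47, 76, -64), (50, 76, -63), (53, 76, -66), (58, 77, -74), (63, 77, -79), (109, 80, -231)]
[(35, 69, -111), (35, 70, -89), (34, 70, -67), (36, 70, -62), (39, 70, -62), (42, 70, -63), (44, 71, -62), (47, 71, -64), (50, 71, -62), (54, 71, -68), (58, 71, -72), (63, 71, -79), (109, 70, -231)]
[(35, 63, -109), (35, 64, -88), (35, 65, -70), (36, 65, -63), (39, 65, -64), (42, 65, -62), (45, 65, -64), (47, 65, -62), (50, 65, -63), (54, 65, -68), (58, 65, -74), (63, 65, -81), (109, 61, -229)]
[(34, 58, -106), (34, 59, -85), (35, 60, -68), (37, 60, -64), (39, 60, -63), (42, 60, -62), (45, 60, -64), (47, 61, -63), (50, 61, -64), (54, 60, -69), (58, 60, -73), (63, 60, -81), (110, 52, -230)]
rear 822 [ 0.0366  0.0628 -0.0646] [0.0871 0.0326]
front 483 [-0.0366  0.051  -0.0663] [ 0.013  -0.0374]
```

The held pan matches its model (hook at y=+70, z=-63, level). Hang it.

```bash
python3 - <<'E'
from h import *
GX,GY,GZ=.5635,-.1045,.189
def f(n): print(n,np.round(get_contact_force(),1),np.round(get_tcp_pos(),4),round(get_time_s(),2))
manip.move_straight(W(GX-.022,GY,.27),rate=.15,attitude=R(5.05));f("a")
manip.move_straight(W(GX-.022,GY,GZ+.034),rate=.1);f("b")
manip.move_straight(W(GX-.007,GY,GZ+.034),rate=.06);f("c")
manip.move_straight(W(GX-.007,GY,GZ+.009),rate=.05);f("d")
manip.move_straight(W(GX-.001,GY,GZ+.002),rate=.03);f("e")
c,w=wrist();save("w4",c["img"],1.2)
E
```

```text
a [ 0.5  0.2 -2.8] [ 0.5483 -0.0566  0.27  ] 9.38
b [ 0.5  0.1 -4.3] [ 0.5488 -0.057   0.2236] 9.99
c [ 0.1 -0.2 -3.4] [ 0.564  -0.0555  0.2231] 10.39
d [ 0.5 -0.4 -3.4] [ 0.5633 -0.0556  0.1979] 11.04
e [-0.4 -0.3 -4.1] [ 0.5694 -0.0551  0.1908] 11.5
```

View pics/w4.png

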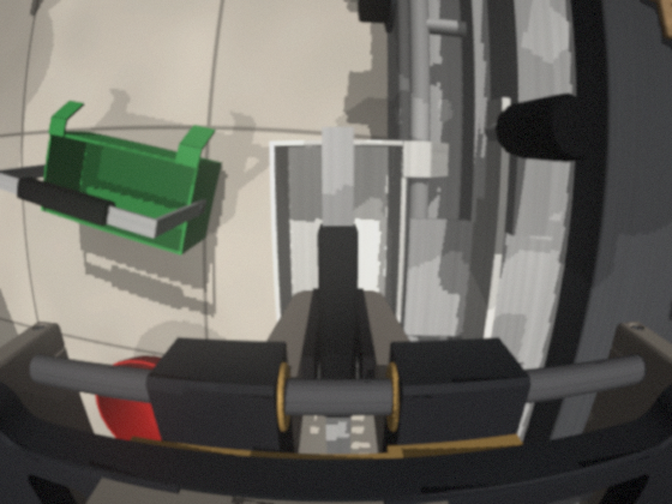

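The hook (425,160) lies over the rail with the lip (435,220 and below) beside it. There is no contact yet, so I lower until the rail takes the weight.

```bash
python3 - <<'E'
from h import *
GX,GY,GZ=.5635,-.1045,.189
for dz in(.001,0,-.001,-.002,-.003):
    manip.move_straight(W(GX,GY,GZ+dz),rate=.02);manip.wait(.1)
    F=np.array(get_contact_force());print(dz,F.round(1),np.round(get_moment(),2))
    if F[2]>-1: break
manip.gripper_open();manip.wait(.3)
print(np.round(get_contact_force(),1))
t=np.array(get_tcp_pos());manip.move_straight([t[0],t[1],.34],rate=.15)
c,w=wrist();save("w5",c["img"],1.2);im=c["img"].astype(int)
a=np.radians(5);g=w@np.array([[np.cos(a),np.sin(a),0],[-np.sin(a),np.cos(a),0],[0,0,1]]).T
m=(im.max(-1)<60)&(abs(g[...,0]-GX)<.03)&(abs(g[...,1]-GY)<.07)&(abs(g[...,2]-.215)<.02)
q=g[m];print(len(q),cv2.minAreaRect(q[:,:2].astype(np.float32)),np.median(q,0),get_time_s())
s=cv2.fitLine(q[:,1:3].astype(np.float32),2,0,.01,.01).ravel();print("tilt",s)
E
```

```text
0.001 [-1.2 -0.9 -2.9] [-0.03  0.08 -0.05]
0 [-0.9 -0.5 -2.7] [-0.11  0.07 -0.05]
-0.001 [-3.8 -0.1  5.2] [-0.06  0.74  0.01]
[-0.4 -0.8  0.2]
387 ((0.5593355894088745, -0.10436724126338959), (0.012588097713887691, 0.08522515743970871), 0.15568169951438904) [ 0.56186084 -0.12335114  0.21310125] 15.3
tilt [ 0.9999982  -0.00187708 -0.11234368  0.21307579]
```

View pics/w5.png

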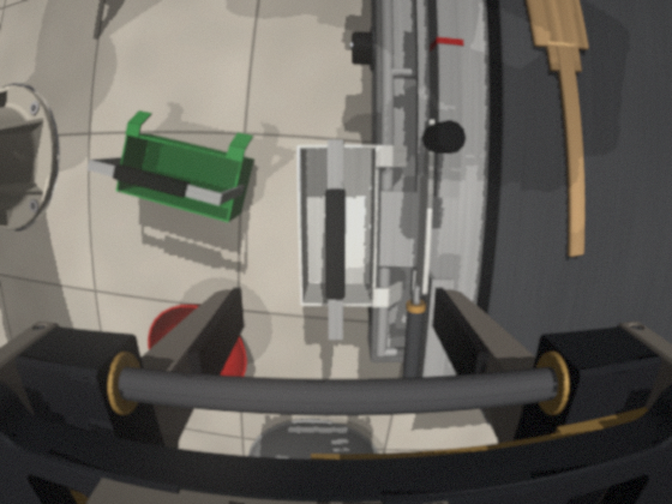

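The pan hangs level with its grip at y=−0.1044 (target −0.1045) and both hooks on the rail, at (383,155) and (380,297). Now the knob.

```bash
python3 - <<'E'
from h import *
def f(n): 
    t=np.array(get_tcp_pos());a=np.radians(5);print(n,np.round(get_contact_force(),1),"G",(t@[np.cos(a),np.sin(a),0]).round(4),(t@[-np.sin(a),np.cos(a),0]).round(4),t[2].round(4),"w",round(get_gripper_width()*92,1),round(get_gripper_width(),3),round(get_time_s(),2))
KX,KY=.6367,-.0187;Rk=R(95.05,True)
manip.goto(W(KX,KY,.36),Rk);f("above")
manip.move_straight(W(KX,KY,.208),rate=.12);f("at")
manip.gripper_close(45);f("closed")
manip.move_straight(W(KX-.0000,KY+.04,.208),rate=.05);f("mid")
manip.move_straight(W(KX,KY+.085,.208),rate=.05);manip.wait(.3);f("line")
c,w=wrist();save("w6",c["img"],1.2)
b=optics.capture("top");np.savez("c1.npz",t=b["img"],tw=cloud(b))
E
```

```text
above [-0.7 -0.8 -0.4] G 0.6365 -0.0188 0.3597 w 92.1 1.001 16.82
at [-0.5 -0.8  0.6] G 0.6372 -0.0187 0.2088 w 92.1 1.002 18.24
closed [-0.6 -3.4 -1.3] G 0.6367 -0.0191 0.208 w 22.9 0.248 19.29
mid [ 0.7 -4.3 -0. ] G 0.6367 0.0215 0.208 w 22.9 0.249 20.24
line [ 1.6 -6.7  0.2] G 0.6367 0.0658 0.208 w 22.2 0.241 21.59
```

View pics/w6.png

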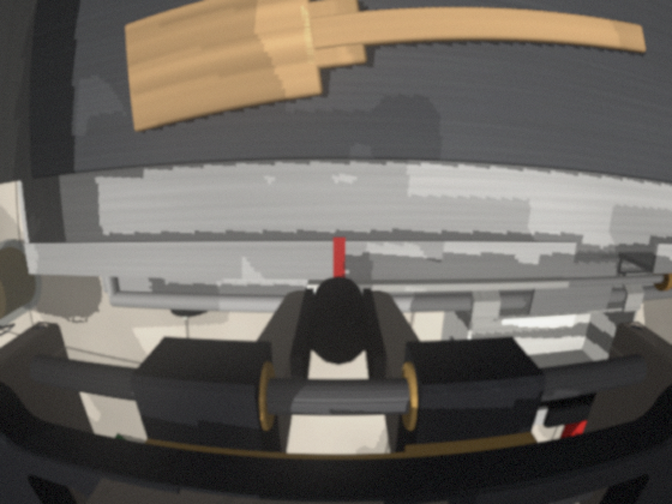

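The knob (338,300) is centred on the red line (339,256), and the gripper holds it against about 7 N of spring. One numeric check that the pan is still hung, then hand in.

```bash
python3 - <<'E'
from h import *
a=np.radians(5);M=np.array([[np.cos(a),np.sin(a),0],[-np.sin(a),np.cos(a),0],[0,0,1]])
for n in("scene",):
    c=optics.capture(n);g=cloud(c)@M.T
    m=(c["img"].max(-1)<60)&(abs(g[...,0]-.5635)<.03)&(abs(g[...,1]+.1045)<.07)&(abs(g[...,2]-.207)<.03)
    q=g[m];print(len(q),np.median(q,0) if len(q) else "",q.min(0) if len(q) else "",q.max(0) if len(q) else "")
t=np.array(get_tcp_pos());print(t@M.T,get_contact_force(),get_time_s(),get_grip_force())
if len(q)>15 and abs(np.median(q,0)[1]+.1045)<.02: print(manip.hand_in())
E
```

```text
0   
[0.63664087 0.0657837  0.20793553] [ 1.65221507 -8.15930146  0.6333037 ] 21.7417 44.999851535540074
```

```bash
python3 - <<'E'
from h import *
a=np.radians(5);M=np.array([[np.cos(a),np.sin(a),0],[-np.sin(a),np.cos(a),0],[0,0,1]])
c,w=wrist();s=optics.capture("scene");t=optics.capture("top")
for n,g in(("wrist",w@M.T),("scene",cloud(s)@M.T),("top",cloud(t)@M.T)):
    for k,lo,hi,x0,x1 in(("rim/hooks",.13,.15,.515,.605),("grip bow",.19,.225,.54,.59)):
        m=(g[...,0]>x0)&(g[...,0]<x1)&(abs(g[...,1]+.1045)<.12)&(g[...,2]>lo)&(g[...,2]<hi);q=g[m]
        if len(q)>5: print(n,k,len(q),np.percentile(q,[2,50,98],axis=0).round(3).tolist())
save("scene1",s["img"][150:350,180:430],3)
E
```

```text
wrist rim/hooks 1222 [[0.583, -0.184, 0.131], [0.6, -0.072, 0.141], [0.605, -0.01, 0.148]]
wrist grip bow 1019 [[0.553, -0.095, 0.203], [0.565, -0.073, 0.212], [0.569, -0.055, 0.214]]
scene rim/hooks 113 [[0.533, -0.189, 0.131], [0.597, -0.175, 0.142], [0.605, -0.031, 0.148]]
top rim/hooks 278 [[0.522, -0.215, 0.131], [0.597, -0.11, 0.14], [0.605, -0.005, 0.149]]
top grip bow 282 [[0.551, -0.182, 0.203], [0.558, -0.104, 0.211], [0.566, -0.024, 0.219]]
```

View pics/scene1.png

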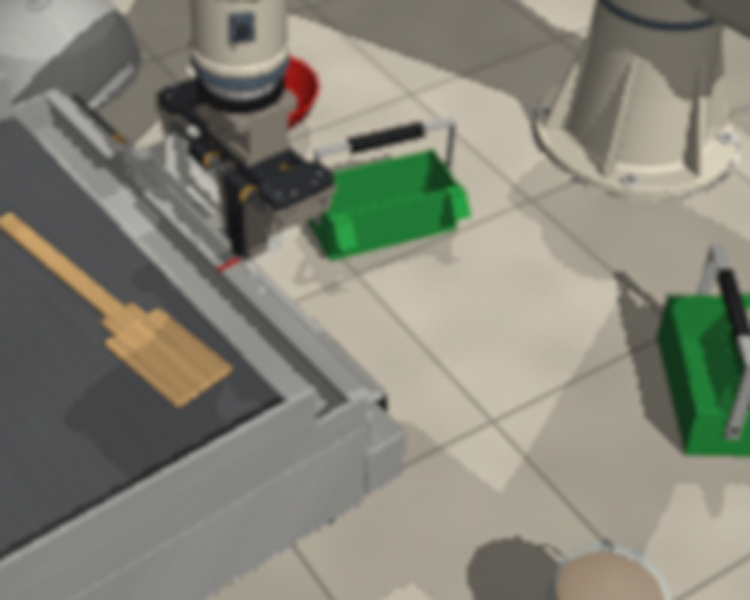

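The top view puts the pan's bow at y −0.182…−0.024, centred at −0.104, with z≈0.21, so it is still hung. In the crop the gripper holds the knob at the red line (228,265), and the bowl, spatula and the other items are untouched.

```bash
python3 -c "
from rig import *
print(manip.hand_in(),get_time_s())"
```

```text
the job is handed in; nothing more can be done
the job is handed in; nothing more can be done
```

The job is handed in at about 22 s of the 56 s allowed: the pan hangs by both hooks on the rail, its measured centre within 1 mm of the scrap opening's, and the gripper is still holding the gate knob at the red line. No verdict came back.

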